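# Set a parts-washer lid damper and hold the lid ready for its closing test

## Task

Get the sprung lid of the bench-top parts washer ready for its closing test: with the lid still shut, turn the wing knob on the hinge damper until its nose points at the long index mark. Then take the lid by its bow handle, raise it past its balance point to where the spring starts to carry it, keeping it in hand so that it does not fly up to its stop, and ease it back without dropping it to just below the balance point, about six degrees under, where it would sink shut by itself. Finish while still holding the lid there by the handle, ready for someone to time its closing later, with the knob still on its mark and the multimeter, battery pack and angle grinder left where they are.

Things in the scene. Friction and masses are not known exactly. Their poses are not given: they have to be found in the camera images.
- washer: Fixed grey steel parts washer: tank 220 mm deep (its x), 260 wide (y), rim 98 mm above the bench, steel lid on top. Origin: centre of the underside, on the bench. -x points out of its front (side of lid handle and drain cock), the hinge runs along the rear. At the +y end of the hinge stands its damper, a dark block 58 x 58 mm, top 118 mm high, with the knob on it at x +115, y +180 mm.
- lid (a joint): Lid angle, rad: 0 shut, grows as the front edge rises, stop at 1.25. 1.4 kg, balanced by a spring in the hinge tube. Balance point at 0.80 rad (46 degrees); below it the lid sinks shut, above it the spring carries it up. Lifting takes 1.6 N at the handle when shut, fading to 0 at balance. Its hinge has hardly any friction: let go, it moves off by itself.
- handle (a point): Middle of the round grip bar of the lid's bow handle: 12 mm thick, 110 mm long, parallel to the washer's y, 45 mm in front of the lid's front edge, clear all round between its end legs. Moves with the lid on an arc of 280 mm radius about the hinge axis; shut, it lies 105 mm above the bench, level with the axis and straight in front (washer -x) of it.
- hinge (a point): Middle of the hinge axis (a 24 mm steel tube along the washer's y), 105 mm above the bench, at washer x +115, y 0 mm. Axes as the washer's.
- knob (a joint): Angle of the black wing knob on the damper in rad: 0 to 2.4, growing clockwise seen from above. 1.60 is the long index mark. It takes about 0.12 N m to turn and stays where it is left.
- knob_grip (a point): Point on the knob's vertical axis, 153 mm above the bench, 7 mm under the wing's top: grip here with the TCP. The wing is a bar 14 mm thick, 30 high, 42 long (49 with its nose) on a round skirt 46 mm across, 123 to 130 mm above the bench; scale plate 80 mm across. The point turns with the knob, its -x axis pointing to the nose, along the wing.
- knob_nose (a point): Tip of the wing's pointed nose, 26 mm out from the knob axis, 153 mm above the bench; a white line on the wing's top points to it.
- index_mark (a point): Middle of the long, thick dark index mark (13 x 4 mm) on the aluminium scale plate, 33 mm out from the knob axis on its washer -x side (towards the lid's handle), 124 mm above the bench. The other, short and thin marks are graduations every 0.2 rad.
- multimeter: Bystander: grey hand multimeter 78 x 155 x 48 mm with display and dial, lying in front of the washer. Origin: centre of the underside.
- battery_pack: Bystander: black power-tool battery pack 76 x 118 x 64 mm, in front of the washer. Origin: centre of the underside.
- grinder: Bystander: blue angle grinder, about 310 mm long and 67 mm high with a side handle, lying behind the washer. Origin: under its middle.

How it is judged (in metres and radians):
On the way, in this order (a step that is already met when the one before it is completed fails the run):
1. The knob is turned to the long index mark with the lid shut (value of joint knob between 1.48 and 1.72 rad and value of joint lid below 0.1 rad), for 0.3 s.
2. The lid is raised past its balance point (value of joint lid above 0.85 rad), for 0.1 s.
At the end, for the whole second after the job is handed in: The fingers hold the lid at its handle (TCP within 60 mm of the bar's middle), still, at 0.62 to 0.77 rad: 2 to 10 degrees below its balance point of 0.80 rad, nothing else carrying it; the knob is within 0.12 rad (7 degrees) of its index mark; the bystanders are within 30 mm of where they were (value of joint lid between 0.62 and 0.77 rad and velocity of joint lid between -0.06 and 0.06 rad/s and value of joint knob between 1.48 and 1.72 rad and contact force between the fingers and lid above 0.05 N and distance between the grasp point and handle below 0.06 m and contact force between lid and multimeter below 0.1 N and contact force between lid and battery_pack below 0.1 N and contact force between lid and grinder below 0.1 N and distance of each of multimeter, battery_pack, grinder from where it was at the start of the episode below 0.03 m); the arm keeps its last pose, push and grip.
It fails at once if the lid flies up towards its stop (beyond 1.15 rad) (value of joint lid above 1.15 rad).
It fails at once if the lid is dropped (it falls faster than 1.2 rad/s) (velocity of joint lid below -1.2 rad/s).
It fails at once if the multimeter is moved by more than 30 mm (distance of multimeter from where it was at the start of the episode above 0.03 m).
It fails at once if the battery pack is moved by more than 30 mm (distance of battery_pack from where it was at the start of the episode above 0.03 m).
It fails at once if the grinder is moved by more than 30 mm (distance of grinder from where it was at the start of the episode above 0.03 m).
It also fails if it takes over 58 s, if anything falls off the work surface, if the arm or the gripper's body presses on something with over 40 N, if the wrist force passes 120 N, or if a joint passes its speed limit or range.

## Robot

A 6-joint arm with a two-finger parallel gripper is mounted at the origin on the work surface. World frame = base frame: x ahead of the robot, y to its left, z up, the work surface at z = 0. Lengths are in m, angles in degrees, forces in N, time in s.
With the tool pointing down it reaches from about 0.35 to 0.875 m from the base axis. Payload 4.2 kg.
Tool frame: the origin (TCP) lies between the finger pads, 19 mm behind the fingertips; this is the grasp point; z points along the fingers, y is the line along which they close (so a half turn about z gives the same grasp; the last joint's range is limited). The gripper opens to 87 mm and grips with 3 to 60 N. Pads are 19 mm wide; open, the fingers measure 117 mm over their backs; the gripper's body (75 mm by 190 mm) begins 51 mm behind the grasp point.
Start: joints at [82.827, 22.042, 0.453, 0, -68.411, -14.817], TCP at [0.234, 0.58, 0.241] pointing down, gripper open.
Joint ranges: [-179.83, 179.83], [-69.29, 118.12], [-61.27, 80.66], [-181.25, 117.63], [-171.15, -9.14], [-177.46, 177.46]. Speed limits (degrees/s): [159.86, 159.86, 180, 180, 180, 180].

## Interface

Orientations are given as a 3x3 rotation matrix whose columns are the frame's x, y, z axes.
In Python, from station import r gives the robot as it stands.
- The arm moves only by the tool servo_tool, never from a script. Its argument "targets" is a list of rows, each a list of 5 numbers: the shift along the world's x, y, z in units of 30 mm (1.0 is 30 mm), then the turn about the world's z in rad, then the finger opening in mm, from 0 to 87. In form: [[x, y, z, turn, gripper], ...]. A call has exactly 5 rows; each row is the pose to reach, as a shift and turn from the pose commanded when the call began; what a row does not reach only later rows make up. A row lasts 1/12 s, in which the tool goes at most 41.7 mm and 7.16 degrees, less where a joint would pass 70% of its speed; a pose out of reach is approached as far as the arm can. A call with a gripper value outside its range is refused whole. The fingers move at their own pace and stop on an object; the grip force is fixed at half the most. Time passes only in rows, so rows that repeat a pose let the fingers close, or fill a call up. It gives the time, the measured TCP pose, the force, the opening and the grip force at its end, in the units of the state.
- r.sense(): the state, without advancing time (a new reading comes with each control period).
- r.capture(name): name is "scene" or "top" or "wrist"; returns a dict with "pixels" (400x640x3 uint8, red, green, blue), "fx", "fy", "cx", "cy" (pixels), "world_from_camera" (4x4, takes a point from camera to world coordinates). Camera axes: x right, y down, z forward; pixel columns grow to the right and rows downward; lengths in m; the calibration is good to about 2 mm. A picture is of the moment at which its call begins. There is no depth.
- r.finish_job(): hands the job in; it is judged then, once.
The state is a dict: "time_s": time; "joints": joint angles; "joint_velocities": joint speeds; "effort": joint torques, N m; "tcp_pos": TCP position; "ee_rot": TCP orientation; "wrist_force": force on the tool from outside, world axes, zero at the start; "moment": the same for the moment, N m; "gripper_width": opening from 0.0 (shut) to 1.0 (fully open); "gripper_force": force on a finger pad.
Only numpy, scipy, OpenCV 4.12 (cv2) and the standard library are available. Lean on these libraries where they do the work, as an engineer would, in place of code of your own. Each camera call takes 0.05 s, during which the arm holds its last target. There are 200 camera calls.

## Working session

There is one attempt and no reset: what is moved stays moved. The work goes in short steps, Python scripts to look and compute and a tool call to move; the robot and the scene stay as the last step left them, time stands still between calls to the robot, and variables do not carry over. Pictures are saved under pics/ and viewed, at most 10 in all, crops included, and the job is handed in when it is done.

Besides the shell and the picture viewer there is one more tool, called after "Request:" by a JSON object that holds its "op" and its "data". servo_tool: Moves the arm, as the interface text tells. Its arguments: {"type":"object","properties":{"targets":{"type":"array","items":{"type":"array","items":{"type":"number"}}}},"required":["targets"]}

```bash
mkdir -p pics
cat > h.py <<'E'
import numpy as np,cv2
from station import r
def snap(n,f):
    c=r.capture(n); cv2.imwrite('pics/'+f,c['pixels'][:,:,::-1]); np.savez('pics/'+f+'.npz',**{k:c[k] for k in c}); return c
def ray(c,u,v):
    T=np.array(c['world_from_camera']); d=T[:3,:3]@np.array([(u-c['cx'])/c['fx'],(v-c['cy'])/c['fy'],1]); return T[:3,3],d/np.linalg.norm(d)
def onz(c,u,v,z):
    o,d=ray(c,u,v); return o+d*(z-o[2])/d[2]
def tri(c1,p1,c2,p2):
    o1,d1=ray(c1,*p1);o2,d2=ray(c2,*p2)
    s=np.linalg.lstsq(np.array([d1,-d2]).T,o2-o1,rcond=None)[0]
    a=o1+s[0]*d1;b=o2+s[1]*d2; return (a+b)/2,np.linalg.norm(a-b)
def load(f): return dict(np.load('pics/'+f+'.npz'))
E
python3 - <<'E'
from h import *
a=snap('scene','s1.png');b=snap('top','t1.png')
for c in(a,b):print(c['fx'],c['cx'],c['cy'],np.round(c['world_from_camera'],3).tolist())
s=r.sense();print(s['tcp_pos'],s['ee_rot'],s['time_s'])
E
```

```text
372.0902822252091 319.1684380281339 203.87155986073714 [[-0.479, 0.597, -0.644, 1.258], [0.877, 0.345, -0.334, 0.423], [0.023, -0.725, -0.689, 0.877], [0.0, 0.0, 0.0, 1.0]]
448.6029949702344 315.15611464299707 206.18280622672805 [[0.0, -0.982, 0.187, 0.296], [-1.0, -0.0, 0.0, 0.046], [-0.0, -0.187, -0.982, 1.402], [0.0, 0.0, 0.0, 1.0]]
[0.23383495 0.5790702  0.24026663] [[ 9.27184766e-01 -3.74603796e-01 -6.36749731e-04]
 [-3.74604320e-01 -9.27182875e-01 -1.87597502e-03]
 [ 1.12363917e-04  1.97790466e-03 -9.99998038e-01]] 0.1
```

View pics/s1.png

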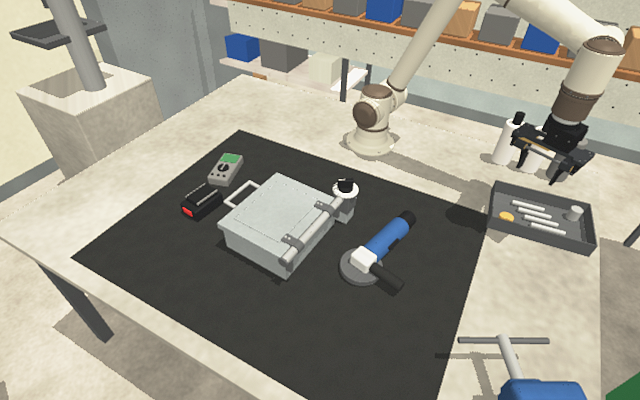

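View pics/t1.png

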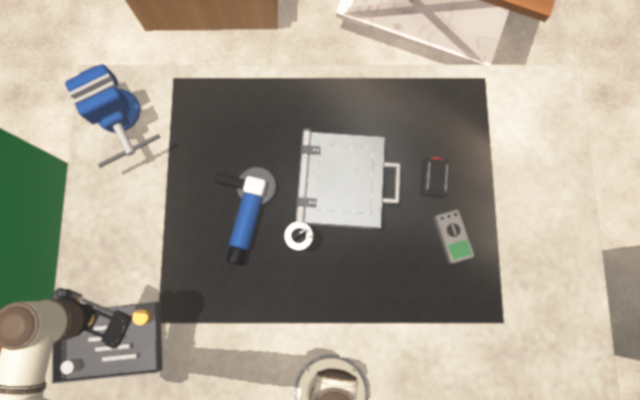

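The scene view shows the knob at about (346,186) and the handle bar from (223,204) to (257,183). In the top view the knob is at (299,236) and the bar runs from (399,164) to (399,202). The multimeter and battery pack lie in front of the washer, at the image right.

Run:
```python
from h import *
a=load('s1.png');b=load('t1.png')
print('knob',onz(b,299,236,.124),onz(b,300,234,.153),tri(a,(346,186),b,(299,235)))
print('bar',onz(b,399,164,.105),onz(b,399,202,.105), tri(a,(224,204),b,(399,164)),tri(a,(256,183),b,(399,202)))
print('hinge tube',onz(b,307,131,.117),onz(b,301,222,.117))
print('meter',onz(b,454,236,.048),'bat',onz(b,436,176,.064))
big=cv2.resize(b['pixels'][115:275,220:420],None,fx=4,fy=3.75,interpolation=cv2.INTER_CUBIC)
k=cv2.resize(b['pixels'][215:255,280:320],(600,600),interpolation=cv2.INTER_CUBIC)
cv2.imwrite('pics/k.png',k[:,:,::-1])
print(r.capture('wrist')['world_from_camera'])
```

```text
knob [0.45151228 0.09276565 0.124     ] [0.45361101 0.08894986 0.153     ] (array([0.4525157 , 0.09423742, 0.13340106]), np.float64(0.003857120453679486))
bar [ 0.67080901 -0.20469     0.105     ] [ 0.55469074 -0.20068083  0.105     ] (array([ 0.6726783 , -0.20531815,  0.09608349]), np.float64(0.0024905642390854426)) (array([ 0.54939704, -0.18993879,  0.09875086]), np.float64(0.0263258223653093))
hinge tube [0.77026437 0.07116767 0.117     ] [0.49313103 0.08751431 0.117     ]
meter [ 0.4609268  -0.37478169  0.048     ] bat [ 0.64444919 -0.32509511  0.064     ]
[[-0.37447464 -0.8833397  -0.28192148  0.3118368 ]
 [-0.92723471  0.35744293  0.11167065  0.54777462]
 [ 0.00212772  0.30322521 -0.95291655  0.38381832]
 [ 0.          0.          0.          1.        ]]
```

Request:
{"op": "servo_tool", "data": {"targets": [[0.5,-1.1,0.3,0,87],[1.0,-2.2,0.6,0,87],[1.5,-3.3,0.9,0,87],[2.0,-4.4,1.2,0,87],[2.5,-5.5,1.5,0,87]]}}

```text
time_s: 0.57
tcp_pos: [0.3092, 0.4127, 0.2863]
ee_rot: [[0.927, -0.374, -0.0], [-0.374, -0.927, -0.001], [-0.0, 0.001, -1.0]]
wrist_force: [1.0, -1.0, 0.4]
gripper_width: 0.995
gripper_force: 0.0
```

Request:
{"op": "servo_tool", "data": {"targets": [[0.5,-1.1,0.3,0,87],[1.0,-2.2,0.6,0,87],[1.5,-3.3,0.6,0,87],[2.0,-4.4,0.6,0,87],[2.5,-5.5,0.6,0,87]]}}

```text
time_s: 0.98
tcp_pos: [0.3841, 0.2477, 0.3044]
ee_rot: [[0.927, -0.374, 0.0], [-0.374, -0.927, 0.001], [-0.0, -0.001, -1.0]]
wrist_force: [1.2, -0.3, 0.5]
gripper_width: 1.004
gripper_force: 0.0
```

Request:
{"op": "servo_tool", "data": {"targets": [[0.5,-1.1,0,0,87],[1.0,-2.2,0,0,87],[1.5,-3.3,0,0,87],[2.0,-4.4,0,0,87],[2.3,-5.3,0,0,87]]}}

```text
time_s: 1.4
tcp_pos: [0.4535, 0.0884, 0.3041]
ee_rot: [[0.927, -0.375, -0.0], [-0.375, -0.927, -0.0], [-0.0, 0.0, -1.0]]
wrist_force: [1.3, -0.8, -0.1]
gripper_width: 0.997
gripper_force: 0.0
```

Run:
```python
from h import *
s=r.sense();print(s['tcp_pos'],s['ee_rot'],s['time_s'],s['joints'])
c=snap('wrist','w1.png');print(np.round(c['world_from_camera'],3).tolist(),c['fx'])
```

```text
[0.45352601 0.08835207 0.30411209] [[ 9.26877715e-01 -3.75363413e-01 -1.00632140e-04]
 [-3.75363426e-01 -9.26877687e-01 -2.25786029e-04]
 [-8.52187137e-06  2.47049663e-04 -9.99999969e-01]] 1.4 [ 3.12627639e+01  3.36763778e+00 -1.49654018e+01  8.49661597e-03
 -7.16786028e+01  3.66877879e+01]
[[-0.375, -0.883, -0.281, 0.531], [-0.927, 0.358, 0.113, 0.057], [0.0, 0.303, -0.953, 0.448], [0.0, 0.0, 0.0, 1.0]] 283.97718581832845
```

View pics/w1.png

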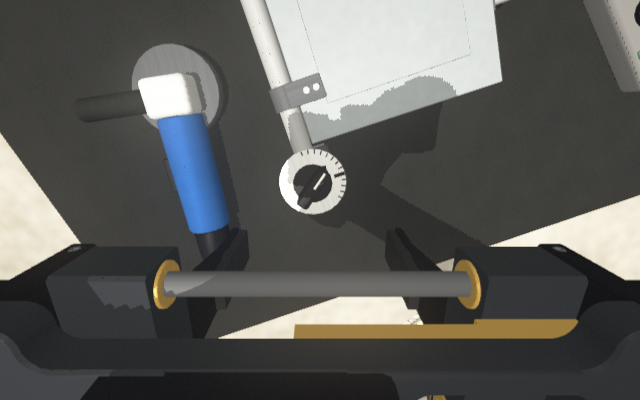

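The knob and its plate are at about (313,182), and the white line points to the upper right. I'll take a zoomed crop for the nose and mark directions.

Run:
```python
from h import *
c=load('w1.png');k=cv2.resize(c['pixels'][143:219,275:351],(600,600),interpolation=cv2.INTER_CUBIC)
cv2.imwrite('pics/k.png',k[:,:,::-1])
```

```text
(no output)
```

View pics/k.png

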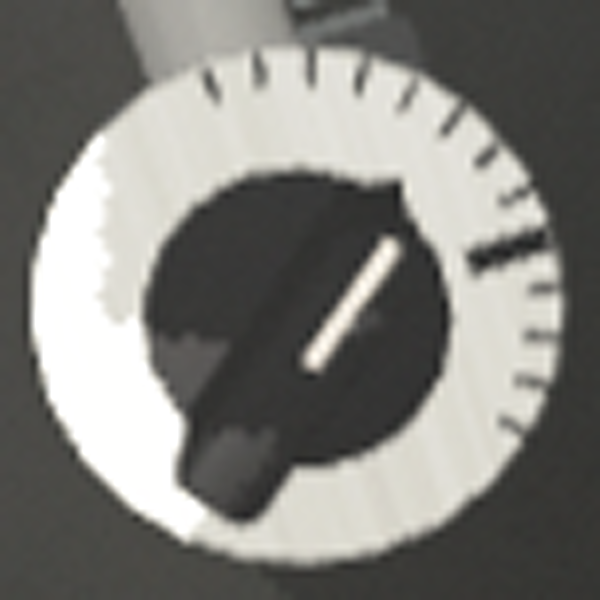

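Run:
```python
from h import *
c=load('w1.png');P=lambda x,y:(275+x/7.895-.5+.06,143+y/7.895-.44)
ang=lambda d:np.degrees(np.arctan2(d[1],d[0]))
ax=onz(c,*P(298,305),.124);mk=onz(c,*P(508,250),.124)
a=onz(c,*P(312,368),.16);b=onz(c,*P(390,242),.16);t=onz(c,*P(400,185),.16)
print('axis',ax,'mark',mk,ang(mk-ax),np.linalg.norm(mk-ax))
print('line',a,b,ang(b-a),'nose',t,ang(t-ax),np.linalg.norm((t-ax)[:2]),'top axis dist',(a-ax),(b-ax))
bt=load('t1.png');h1=onz(bt,399,164,.105);h2=onz(bt,399,202,.105);print('washer -x dir from bar',ang(h2-h1)-0, 'tube',ang(np.array([.493-.770,.0875-.0712])))
s1=load('s1.png')
T=np.linalg.inv(s1['world_from_camera'])
# check axis in scene
q=T@np.r_[mk,1];print(q[:2]/q[2]*s1['fx']+[s1['cx'],s1['cy']])
```

```text
axis [0.45355399 0.09361184 0.124     ] mark [0.44966965 0.06159891 0.124     ] -96.91826035413949 0.03224772539051334
line [0.45345462 0.09108215 0.16      ] [0.46559525 0.07505591 0.16      ] -52.85435526396146 nose [0.47218705 0.07104478 0.16      ] -50.454355624340884 0.02926538748025906 top axis dist [-9.93701671e-05 -2.52968852e-03  3.60000000e-02] [ 0.01204126 -0.01855593  0.036     ]
washer -x dir from bar 178.02255575368218 tube 176.63232680446635
[336.11991426 184.25949514]
```

Request:
{"op": "servo_tool", "data": {"targets": [[0,0.1,-0.4,-0.11,87],[0,0.17,-0.8,-0.22,87],[0,0.17,-1.2,-0.33,87],[0,0.17,-1.6,-0.44,87],[0,0.17,-2.0,-0.54,87]]}}

```text
time_s: 1.87
tcp_pos: [0.4527, 0.0955, 0.2435]
ee_rot: [[0.598, -0.801, -0.0], [-0.801, -0.598, -0.0], [-0.0, 0.0, -1.0]]
wrist_force: [0.3, -0.6, -0.1]
gripper_width: 1.001
gripper_force: 0.0
```

Run:
```python
from h import *
s=r.sense();print(s['tcp_pos'],s['time_s'],s['joints'])
c=snap('wrist','w2.png')
T=np.linalg.inv(c['world_from_camera'])
q=T@np.r_[.4536,.0936,.15,1];u=q[:2]/q[2]*c['fx']+[c['cx'],c['cy']];print(u)
x,y=(u-60).astype(int);x=max(x,0);y=min(max(y,0),280);print(x,y)
cv2.imwrite('pics/k2.png',cv2.resize(c['pixels'][y:y+120,x:x+120],(600,600),interpolation=cv2.INTER_CUBIC)[:,:,::-1])
```

```text
[0.45272172 0.09549446 0.24347972] 1.8667 [ 3.21080910e+01  5.93337982e+00 -2.10218645e+01 -1.30527262e-02
 -6.30688112e+01  4.64770284e+00]
[317.06740933 202.07981747]
257 142
```

View pics/k2.png

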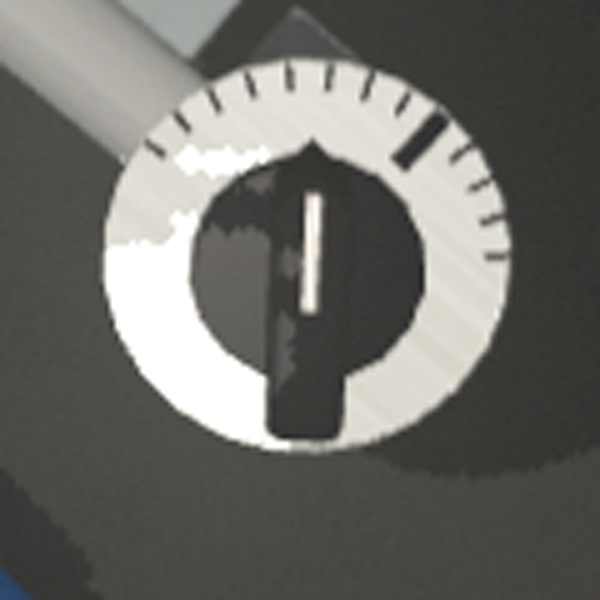

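The wing now stands nearly upright in the crop: nose tip at (313,140), white line from (309,312) to (313,195), mark centre at (422,140), plate centre at (307,255).

Run:
```python
from h import *
c=load('w2.png');c1=load('w1.png')
P=lambda x,y:(257+x/5-.4,142+y/5-.4);P1=lambda x,y:(275+x/7.895-.44,143+y/7.895-.44)
ang=lambda d:np.degrees(np.arctan2(d[1],d[0]))
for n,p,q in[('far',(313,195),(390,242)),('near',(309,312),(312,368)),('mark',(422,140),(508,250)),('plate',(307.5,255),(298,305))]:
    print(n,tri(c,P(*p),c1,P1(*q)))
ax=onz(c,*P(307.5,256),.124);mk=onz(c,*P(422,140),.124);m1=onz(c,*P(405,162),.124);m2=onz(c,*P(441,119),.124)
a=onz(c,*P(309,312),.16);b=onz(c,*P(313,195),.16);t=onz(c,*P(313,140),.158)
print(ax,mk,ang(mk-ax),ang(m2-m1),'line',a,b,ang(b-a),'nose',t,ang(t-ax),np.linalg.norm((t-ax)[:2]))
tail=onz(c,*P(306,440),.13);print('tail',tail)
# extreme ticks angle
for p in[(156,150),(497,257)]:
    print(ang(onz(c,*P(*p),.124)-ax))
```

```text
far (array([0.46517064, 0.07517051, 0.15805011]), np.float64(4.600809842747597e-05))
near (array([0.4543837 , 0.09067955, 0.16318544]), np.float64(0.0001329653545187044))
mark (array([0.44880539, 0.06165371, 0.12061896]), np.float64(2.135276620488712e-05))
plate (array([0.45141149, 0.09462935, 0.11490943]), np.float64(9.322303179345284e-05))
[0.45306139 0.09255332 0.124     ] [0.44948536 0.06123333 0.124     ] -96.51365692765593 -91.6990621930374 line [0.45375501 0.09154314 0.16      ] [0.46551531 0.07476025 0.16      ] -54.97985449207248 nose [0.47079952 0.06769537 0.158     ] -54.489114452108595 0.030537827334269754
tail [0.43160927 0.12172897 0.13      ]
0.5588050850192162
-143.5705242102011
```

Request:
{"op": "servo_tool", "data": {"targets": [[0.03,-0.1,-0.8,-0.015,87],[0.03,-0.1,-1.6,-0.015,87],[0.03,-0.1,-2.3,-0.015,87],[0.03,-0.1,-2.8,-0.015,87],[0.03,-0.1,-2.95,-0.015,87]]}}

```text
time_s: 2.33
tcp_pos: [0.4524, 0.0919, 0.1536]
ee_rot: [[0.592, -0.806, -0.005], [-0.806, -0.592, -0.002], [-0.001, 0.005, -1.0]]
wrist_force: [0.3, -0.1, -0.3]
gripper_width: 0.998
gripper_force: 0.0
```

Request:
{"op": "servo_tool", "data": {"targets": [[0,0,0,0,40],[0,0,0,0,10],[0,0,0,0,5],[0,0,0,0,5],[0,0,0,0,5]]}}

```text
time_s: 2.75
tcp_pos: [0.4544, 0.0929, 0.1567]
ee_rot: [[0.591, -0.807, 0.002], [-0.807, -0.591, 0.001], [0.0, -0.002, -1.0]]
wrist_force: [0.8, 0.6, 0.6]
gripper_width: 0.703
gripper_force: 0.0
```

Request:
{"op": "servo_tool", "data": {"targets": [[0,0,0,0,5],[0,0,0,0,5],[0,0,0,0,5],[0,0,0,0,5],[0,0,0,0,5]]}}

```text
time_s: 3.17
tcp_pos: [0.4539, 0.0926, 0.1558]
ee_rot: [[0.591, -0.807, -0.0], [-0.807, -0.591, 0.0], [-0.0, 0.0, -1.0]]
wrist_force: [-0.0, 0.6, 0.2]
gripper_width: 0.328
gripper_force: 0.0
```

Request:
{"op": "servo_tool", "data": {"targets": [[0,0,0,0,5],[0,0,0,0,5],[0,0,0,0,5],[0,0,0,0,5],[0,0,0,0,5]]}}

```text
time_s: 3.58
tcp_pos: [0.4535, 0.0923, 0.1557]
ee_rot: [[0.591, -0.807, -0.001], [-0.807, -0.591, -0.001], [0.0, 0.001, -1.0]]
wrist_force: [-1.1, -0.8, 1.6]
gripper_width: 0.158
gripper_force: 30.0
```

Request:
{"op": "servo_tool", "data": {"targets": [[0,0,0,0,5],[0,0,0,-0.05,5],[0,0,0,-0.1,5],[0,0,0,-0.15,5],[0,0,0,-0.2,5]]}}

```text
time_s: 4.0
tcp_pos: [0.4531, 0.092, 0.1557]
ee_rot: [[0.417, -0.909, -0.002], [-0.909, -0.417, -0.001], [0.0, 0.002, -1.0]]
wrist_force: [-2.4, -2.4, 3.1]
gripper_width: 0.159
gripper_force: 30.0
```

Request:
{"op": "servo_tool", "data": {"targets": [[0,0,0,-0.07,5],[0,0,0,-0.14,5],[0,0,0,-0.21,5],[0,0,0,-0.28,5],[0,0,0,-0.35,5]]}}

```text
time_s: 4.42
tcp_pos: [0.4522, 0.0918, 0.1557]
ee_rot: [[0.079, -0.997, -0.004], [-0.997, -0.079, -0.002], [0.002, 0.004, -1.0]]
wrist_force: [-6.2, -1.1, 5.6]
gripper_width: 0.159
gripper_force: 30.0
```

Request:
{"op": "servo_tool", "data": {"targets": [[0,0,0,-0.06,5],[0,0,0,-0.11,5],[0,0,0,-0.15,5],[0,0,0,-0.15,5],[0,0,0,-0.15,5]]}}

```text
time_s: 4.83
tcp_pos: [0.4518, 0.0918, 0.1557]
ee_rot: [[-0.069, -0.998, -0.005], [-0.998, 0.069, -0.002], [0.002, 0.005, -1.0]]
wrist_force: [-7.9, -0.6, 6.7]
gripper_width: 0.161
gripper_force: 30.0
```

Run:
```python
from h import *
s=r.sense();print(s['tcp_pos'],s['ee_rot'][:,0],s['time_s'],s['wrist_force'],s['moment'])
c=snap('wrist','w3.png')
T=np.linalg.inv(c['world_from_camera'])
q=T@np.r_[.4536,.0926,.13,1];u=q[:2]/q[2]*c['fx']+[c['cx'],c['cy']];print(u)
x,y=(u-100).astype(int);x=max(x,0);y=min(max(y,0),200);print(x,y)
cv2.imwrite('pics/k3.png',cv2.resize(c['pixels'][y:y+200,x:x+200],(600,600),interpolation=cv2.INTER_CUBIC)[:,:,::-1])
```

```text
[0.45180806 0.09178145 0.1556716 ] [-0.06906144 -0.99761034  0.00202939] 4.8333 [-7.85438361 -0.60615653  6.68169609] [-0.12431996  1.94673011 -0.1303209 ]
[314.0676789  240.06024991]
214 140
```

View pics/k3.png

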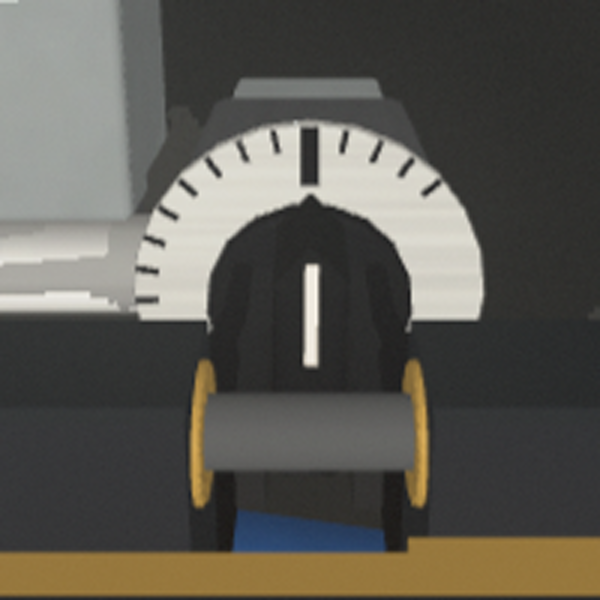

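The nose points straight at the thick mark, both at crop column 310. I'll open the fingers and lift off.

Request:
{"op": "servo_tool", "data": {"targets": [[0,0,0,0,36],[0,0,0,0,36],[0,0,0,0,36],[0,0,0,0,36],[0,0,0,0,36]]}}

```text
time_s: 5.3
tcp_pos: [0.4543, 0.0929, 0.1558]
ee_rot: [[-0.068, -0.998, 0.001], [-0.998, 0.068, 0.0], [-0.0, -0.001, -1.0]]
wrist_force: [-0.9, -0.4, -0.5]
gripper_width: 0.391
gripper_force: 0.0
```

Request:
{"op": "servo_tool", "data": {"targets": [[0,0,0.3,0,36],[0,0,0.8,0,36],[0,0,1.6,0,36],[0,0,2.4,0,36],[0,0,3.2,0,36]]}}

```text
time_s: 5.72
tcp_pos: [0.454, 0.0926, 0.2535]
ee_rot: [[-0.068, -0.998, 0.001], [-0.998, 0.068, 0.0], [-0.0, -0.001, -1.0]]
wrist_force: [1.3, 0.6, 0.1]
gripper_width: 0.409
gripper_force: 0.0
```

Request:
{"op": "servo_tool", "data": {"targets": [[0.4,-0.9,0,0.12,36],[0.8,-1.8,0,0.24,36],[1.2,-2.7,0,0.36,36],[1.6,-3.6,0,0.48,36],[2.0,-4.5,0,0.6,36]]}}

```text
time_s: 6.13
tcp_pos: [0.5142, -0.0429, 0.2528]
ee_rot: [[0.51, -0.86, 0.001], [-0.86, -0.51, 0.0], [0.001, -0.001, -1.0]]
wrist_force: [1.4, 0.5, -0.3]
gripper_width: 0.408
gripper_force: 0.0
```

Request:
{"op": "servo_tool", "data": {"targets": [[0.6,-1,0,0.12,36],[1.2,-2.0,0,0.24,36],[1.8,-3.0,0,0.36,36],[2.4,-4.0,0,0.48,36],[3.0,-5.0,0,0.6,36]]}}

```text
time_s: 6.55
tcp_pos: [0.6044, -0.1935, 0.2525]
ee_rot: [[0.907, -0.422, 0.001], [-0.422, -0.907, -0.0], [0.001, -0.0, -1.0]]
wrist_force: [0.6, 0.3, 0.2]
gripper_width: 0.413
gripper_force: 0.0
```

Request:
{"op": "servo_tool", "data": {"targets": [[0.2,-0.15,0,0.12,36],[0.25,-0.25,0,0.24,36],[0.25,-0.25,0,0.37,36],[0.25,-0.25,0,0.37,36],[0.25,-0.25,0,0.37,36]]}}

```text
time_s: 6.97
tcp_pos: [0.6112, -0.1993, 0.2521]
ee_rot: [[0.997, -0.075, 0.0], [-0.075, -0.997, -0.0], [0.0, 0.0, -1.0]]
wrist_force: [0.6, 0.1, 0.5]
gripper_width: 0.418
gripper_force: 0.0
```

Run:
```python
from h import *
s=r.sense();print(s['tcp_pos'],s['ee_rot'][:,0],s['time_s'],s['joints'])
c=snap('wrist','w4.png');snap('top','t2.png');snap('scene','s2.png')
```

```text
[ 0.61119887 -0.19932679  0.25212944] [ 9.97205869e-01 -7.47016557e-02  3.44065459e-04] 6.9667 [-3.66713675e+00  2.34059134e+01  4.14495364e+00  5.57478313e-03
 -7.07193823e+01  8.93812154e+01]
```

View pics/w4.png

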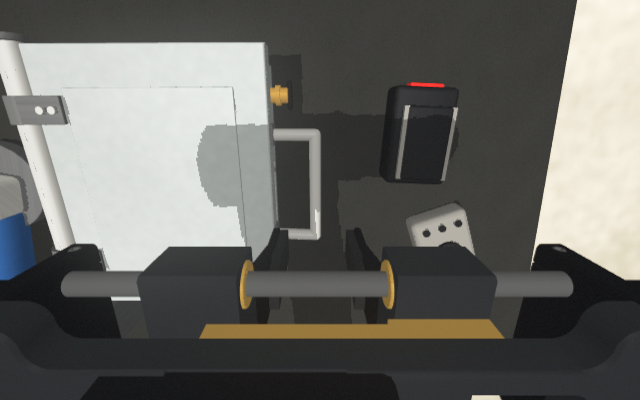

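The bar runs vertically at column 315, rows 130 to 238. The lid front edge is at column 268, and the battery pack and multimeter are clear to the right.

Run:
```python
from h import *
c=load('w4.png')
# bar column by brightness, rows in middle
for f,rows,cols in(('w4.png',(150,170,190,210,220),(285,340)),('t1.png',(170,175,180,185,190,195),(388,410))):
    g=cv2.cvtColor(load(f)['pixels'],cv2.COLOR_RGB2GRAY).astype(float)
    for y in rows:
        w=g[y,cols[0]:cols[1]]-60;w[w<30]=0;print(f,y,round((w*np.arange(*cols)).sum()/w.sum(),1),(w>0).sum())
t=load('t1.png')
for y in(140,184,230):print(onz(c,315,y,.105))
```

```text
w4.png 150 314.4 12
w4.png 170 314.6 12
w4.png 190 314.9 11
w4.png 210 315.0 11
w4.png 220 315.3 11
t1.png 170 397.3 11
t1.png 175 396.8 9
t1.png 180 396.9 8
t1.png 185 396.6 9
t1.png 190 396.7 8
t1.png 195 396.5 8
[ 0.66108566 -0.20161445  0.105     ]
[ 0.61506704 -0.19809503  0.105     ]
[ 0.56191019 -0.19402971  0.105     ]
```

Request:
{"op": "servo_tool", "data": {"targets": [[0,0.03,-0.4,0,36],[0,0.03,-0.8,0,36],[0,0.03,-1.2,0,36],[0,0.03,-1.6,0,36],[0,0.03,-1.8,0,36]]}}

```text
time_s: 7.53
tcp_pos: [0.6104, -0.1978, 0.1964]
ee_rot: [[0.997, -0.073, -0.002], [-0.073, -0.997, 0.001], [-0.002, -0.0, -1.0]]
wrist_force: [0.6, 0.2, -1.1]
gripper_width: 0.413
gripper_force: 0.0
```

Run:
```python
from h import *
c=snap('wrist','w5.png');c4=load('w4.png')
s=r.sense();print(s['tcp_pos'],s['gripper_width'])
g=cv2.cvtColor(c['pixels'],cv2.COLOR_RGB2GRAY).astype(float)
for y in(170,190,210,230):
    w=g[y,285:345]-60;w[w<30]=0;print(y,round((w*np.arange(285,345)).sum()/w.sum(),1),(w>0).sum())
for k in(c4,c):
    gg=cv2.cvtColor(k['pixels'],cv2.COLOR_RGB2GRAY)[60:260,312:319].mean(1);print(60+np.where(gg>110)[0][[0,-1]])
```

```text
[ 0.61005824 -0.19776602  0.19555197] 0.4147156241050307
170 315.9 15
190 316.0 13
210 316.1 13
230 316.1 13
[129 239]
[133 259]
```

Run:
```python
from h import *
c=load('w5.png');d=load('w4.png')
print(tri(d,(314.3,128.5),c,(315.8,132.5)),tri(d,(315.3,239.5),c,(316.2,259.5)))
for y in(140,190,240):print(onz(c,316,y,.105))
```

```text
(array([ 0.67243841, -0.2017941 ,  0.1045462 ]), np.float64(3.492465511159217e-05)) (array([ 0.51786824, -0.19072495,  0.04009684]), np.float64(2.3020681418502245e-05))
[ 0.66647632 -0.20153734  0.105     ]
[ 0.62391611 -0.19841387  0.105     ]
[ 0.57628972 -0.19491861  0.105     ]
```

Request:
{"op": "servo_tool", "data": {"targets": [[0.05,0,-0.7,0,36],[0.05,0,-1.4,0,36],[0.05,0,-2.1,0,36],[0.05,0,-2.7,0,36],[0.05,0,-3.0,0,36]]}}

```text
time_s: 8.0
tcp_pos: [0.6117, -0.198, 0.1059]
ee_rot: [[0.997, -0.072, -0.003], [-0.072, -0.997, 0.001], [-0.003, -0.0, -1.0]]
wrist_force: [-1.0, 0.8, -0.7]
gripper_width: 0.414
gripper_force: 0.0
```

Request:
{"op": "servo_tool", "data": {"targets": [[0,0,0,0,25],[0,0,0,0,5],[0,0,0,0,3],[0,0,0,0,3],[0,0,0,0,3]]}}

```text
time_s: 8.42
tcp_pos: [0.6135, -0.1976, 0.1091]
ee_rot: [[0.997, -0.072, 0.003], [-0.072, -0.997, 0.001], [0.003, -0.001, -1.0]]
wrist_force: [-0.5, 1.6, 2.0]
gripper_width: 0.128
gripper_force: 30.1
```

Request:
{"op": "servo_tool", "data": {"targets": [[0,0,0,0,3],[0,0,0,0,3],[0,0,0,0,3],[0,0,0,0,3],[0,0,0,0,3]]}}

```text
time_s: 8.83
tcp_pos: [0.6136, -0.1976, 0.109]
ee_rot: [[0.997, -0.071, 0.003], [-0.071, -0.997, 0.0], [0.002, -0.0, -1.0]]
wrist_force: [-0.5, 5.9, 5.4]
gripper_width: 0.127
gripper_force: 30.0
```

Request:
{"op": "servo_tool", "data": {"targets": [[0,0.01,0.37,0,3],[0,0.03,0.75,0,3],[0,0.07,1.12,0,3],[0.01,0.12,1.49,0,3],[0.01,0.19,1.85,0,3]]}}

```text
time_s: 9.25
tcp_pos: [0.6139, -0.1924, 0.1637]
ee_rot: [[0.997, -0.071, 0.002], [-0.071, -0.997, -0.0], [0.002, -0.0, -1.0]]
wrist_force: [4.7, 2.5, -3.6]
gripper_width: 0.128
gripper_force: 30.0
```

Run:
```python
from h import *
s=r.sense();print(s['tcp_pos'],s['wrist_force'],s['moment'])
th=lambda t:9.333*np.array([.07*(1-np.cos(t)),1-np.cos(t),np.sin(t)])
for a,b in((.2,.4),(.4,.6),(.6,.8),(.8,.94),(.94,.68)):
    print(a,b,[np.round(th(a+(b-a)*k/5)-th(a),2).tolist() for k in range(1,6)])
```

```text
[ 0.61386671 -0.19240481  0.16371235] [ 4.67494842  2.47469669 -3.57422748] [ 0.45961837 -1.39174045  0.04911984]
0.2 0.4 [[0.01, 0.08, 0.36], [0.01, 0.18, 0.73], [0.02, 0.29, 1.08], [0.03, 0.41, 1.43], [0.04, 0.55, 1.78]]
0.4 0.6 [[0.01, 0.15, 0.34], [0.02, 0.32, 0.68], [0.03, 0.5, 1.0], [0.05, 0.69, 1.32], [0.06, 0.89, 1.64]]
0.6 0.8 [[0.02, 0.22, 0.3], [0.03, 0.45, 0.6], [0.05, 0.69, 0.88], [0.07, 0.94, 1.16], [0.08, 1.2, 1.43]]
0.8 0.94 [[0.01, 0.19, 0.18], [0.03, 0.38, 0.35], [0.04, 0.58, 0.52], [0.06, 0.79, 0.68], [0.07, 1.0, 0.84]]
0.94 0.68 [[-0.03, -0.38, -0.3], [-0.05, -0.75, -0.61], [-0.08, -1.1, -0.95], [-0.1, -1.44, -1.3], [-0.12, -1.75, -1.67]]
```

Request:
{"op": "servo_tool", "data": {"targets": [[0,0.08,0.36,0,3],[0,0.18,0.73,0,3],[0.01,0.29,1.08,0,3],[0.01,0.41,1.43,0,3],[0.02,0.55,1.78,0,3]]}}

```text
time_s: 9.67
tcp_pos: [0.615, -0.1765, 0.2177]
ee_rot: [[0.997, -0.072, 0.004], [-0.072, -0.997, -0.001], [0.004, 0.001, -1.0]]
wrist_force: [5.5, 0.7, -3.4]
gripper_width: 0.129
gripper_force: 30.0
```

Request:
{"op": "servo_tool", "data": {"targets": [[0.01,0.15,0.34,0,3],[0.02,0.32,0.68,0,3],[0.03,0.5,1.0,0,3],[0.05,0.69,1.32,0,3],[0.06,0.89,1.64,0,3]]}}

```text
time_s: 10.08
tcp_pos: [0.6167, -0.1506, 0.2675]
ee_rot: [[0.997, -0.072, 0.004], [-0.072, -0.997, -0.003], [0.005, 0.002, -1.0]]
wrist_force: [4.6, -1.8, -1.3]
gripper_width: 0.125
gripper_force: 30.0
```

Request:
{"op": "servo_tool", "data": {"targets": [[0.02,0.22,0.3,0,3],[0.03,0.45,0.6,0,3],[0.05,0.69,0.88,0,3],[0.07,0.94,1.16,0,3],[0.08,1.2,1.43,0,3]]}}

```text
time_s: 10.5
tcp_pos: [0.6192, -0.1154, 0.3115]
ee_rot: [[0.997, -0.072, 0.006], [-0.072, -0.997, -0.004], [0.006, 0.004, -1.0]]
wrist_force: [5.6, -2.8, 0.4]
gripper_width: 0.126
gripper_force: 30.0
```

Request:
{"op": "servo_tool", "data": {"targets": [[0.01,0.19,0.18,0,3],[0.03,0.38,0.35,0,3],[0.04,0.58,0.52,0,3],[0.06,0.79,0.68,0,3],[0.07,1.0,0.84,0,3]]}}

```text
time_s: 10.92
tcp_pos: [0.6213, -0.0857, 0.3373]
ee_rot: [[0.997, -0.073, 0.007], [-0.073, -0.997, -0.005], [0.007, 0.004, -1.0]]
wrist_force: [5.1, -2.9, 3.5]
gripper_width: 0.121
gripper_force: 30.0
```

Request:
{"op": "servo_tool", "data": {"targets": [[0,0,0,0,3],[0,0,0,0,3],[0,0,0,0,3],[0,0,0,0,3],[0,0,0,0,3]]}}

```text
time_s: 11.33
tcp_pos: [0.6213, -0.086, 0.337]
ee_rot: [[0.997, -0.073, 0.007], [-0.073, -0.997, -0.004], [0.007, 0.004, -1.0]]
wrist_force: [5.8, -4.4, 5.7]
gripper_width: 0.131
gripper_force: 30.0
```

Run:
```python
from h import *
s=r.sense();p=s['tcp_pos'];print(p,s['wrist_force'])
# bar centre start (.6136,-.1976,.105 for hinge level); offset = start TCP z .109 - .105
print(np.arctan2(p[2]-.109,.28-(p[1]+.1976)))
snap('scene','s3.png');snap('wrist','w6.png')
```

```text
[ 0.62126382 -0.08596779  0.3369838 ] [ 5.80314703 -4.37475482  5.72697526]
0.9346909633029826
```

View pics/s3.png

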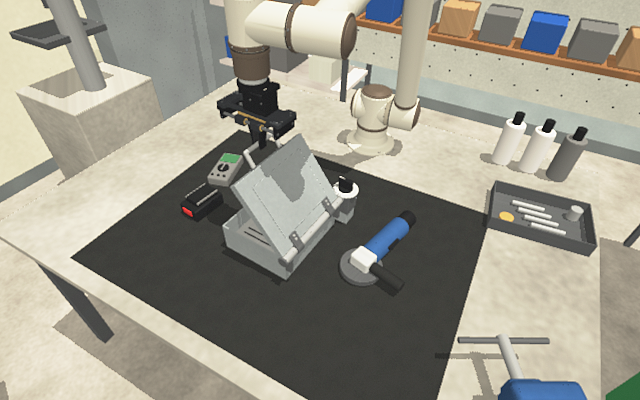

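The scene picture shows the lid raised to about 0.93 rad and held at its bar; the bystanders have not moved. Now I'll ease it back.

Request:
{"op": "servo_tool", "data": {"targets": [[-0.01,-0.19,-0.15,0,3],[-0.03,-0.38,-0.3,0,3],[-0.04,-0.57,-0.45,0,3],[-0.05,-0.75,-0.61,0,3],[-0.06,-0.93,-0.78,0,3]]}}

```text
time_s: 11.85
tcp_pos: [0.6193, -0.1135, 0.313]
ee_rot: [[0.997, -0.072, 0.006], [-0.072, -0.997, -0.003], [0.006, 0.002, -1.0]]
wrist_force: [4.7, -3.3, 4.4]
gripper_width: 0.124
gripper_force: 30.0
```

Request:
{"op": "servo_tool", "data": {"targets": [[-0.01,-0.16,-0.16,0,3],[-0.02,-0.32,-0.32,0,3],[-0.03,-0.47,-0.49,0,3],[-0.04,-0.62,-0.65,0,3],[-0.05,-0.76,-0.82,0,3]]}}

```text
time_s: 12.27
tcp_pos: [0.6177, -0.136, 0.2875]
ee_rot: [[0.997, -0.072, 0.005], [-0.072, -0.997, -0.002], [0.005, 0.002, -1.0]]
wrist_force: [4.5, -3.4, 3.2]
gripper_width: 0.129
gripper_force: 30.0
```

Request:
{"op": "servo_tool", "data": {"targets": [[0,0,0,0,3],[0,0,0,0,3],[0,0,0,0,3],[0,0,0,0,3],[0,0,0,0,3]]}}

```text
time_s: 12.68
tcp_pos: [0.6177, -0.1359, 0.2875]
ee_rot: [[0.997, -0.072, 0.005], [-0.072, -0.997, -0.003], [0.005, 0.002, -1.0]]
wrist_force: [4.3, -3.4, 2.3]
gripper_width: 0.125
gripper_force: 30.0
```

Run:
```python
from h import *
s=r.sense();p=s['tcp_pos'];print(p,s['wrist_force'],s['joint_velocities'],s['gripper_width'],s['gripper_force'])
print(np.arctan2(p[2]-.109,.28-(p[1]+.1976)))
a=snap('scene','s4.png');t=snap('top','t4.png')
o=load('s1.png');k=[np.hstack([cv2.resize(i['pixels'][130:280,170:370],(400,300),interpolation=cv2.INTER_CUBIC) for i in (o,a)]),np.hstack([cv2.resize(i['pixels'][120:270,280:480],(400,300),interpolation=cv2.INTER_CUBIC) for i in (load('t1.png'),t)])]
cv2.imwrite('pics/f.png',np.vstack(k)[:,:,::-1])
```

```text
[ 0.61766743 -0.13593339  0.2875226 ] [ 4.32560405 -3.39295488  2.28853516] [-0.02073942 -0.02980969 -0.06358955  0.03123931 -0.01836899  0.02210016] 0.12507109841865538 30.00960946083069
0.6854171812864774
```

View pics/f.png

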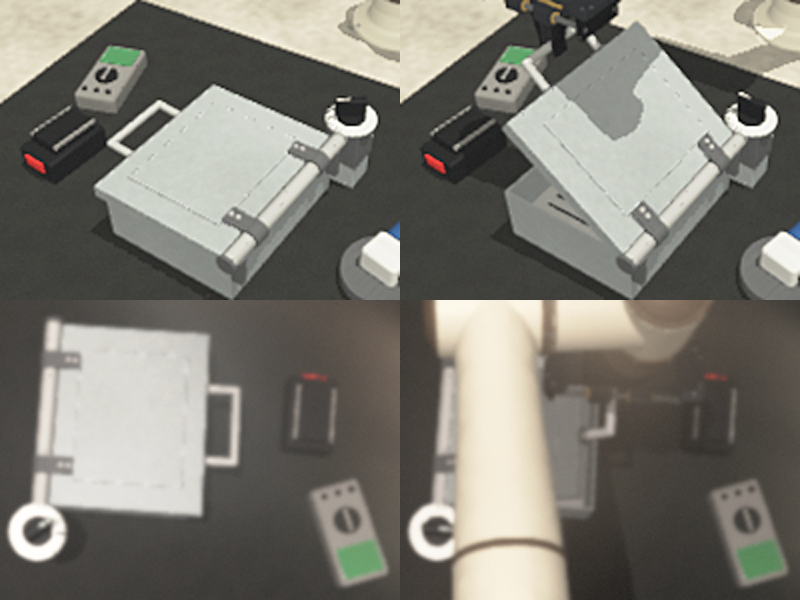

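The bystanders have not moved and the lid is held below balance. I'll check its angle independently from the front corner, at full-image (222,194).

Run:
```python
from h import *
xw=np.array([.0698,.9976,0]);yw=np.array([-.9976,.0698,0])
H=np.array([.4515,.0918,.105])-.18*yw
def ang(f,u,v,yy):
    c=load(f);o,d=ray(c,u,v);s=(yy-(o-H)@yw)/(d@yw);p=o+s*d-H;return np.arctan2(p[2],-p@xw),np.hypot(p[2],p@xw)
print(ang('s1.png',217,223,-.13),ang('s4.png',222,193,-.13))
print(ang('s1.png',224,204,-.055),ang('s4.png',232.5,159.5,-.055))
```

```text
(np.float64(-0.04038715308802594), np.float64(0.24238586905104798)) (np.float64(0.5936084136150486), np.float64(0.23317075009854749))
(np.float64(-0.060994702390340744), np.float64(0.28755032316940754)) (np.float64(0.6958811115623077), np.float64(0.28198257637283913))
```

Request:
{"op": "servo_tool", "data": {"targets": [[0,0.03,0.03,0,3],[0,0.06,0.07,0,3],[0,0.08,0.1,0,3],[0,0.08,0.1,0,3],[0,0.08,0.1,0,3]]}}

```text
time_s: 13.2
tcp_pos: [0.6178, -0.1334, 0.2906]
ee_rot: [[0.997, -0.072, 0.005], [-0.072, -0.997, -0.003], [0.005, 0.002, -1.0]]
wrist_force: [5.6, -3.3, 3.1]
gripper_width: 0.124
gripper_force: 30.0
```

Request:
{"op": "servo_tool", "data": {"targets": [[0,0,0,0,3],[0,0,0,0,3],[0,0,0,0,3],[0,0,0,0,3],[0,0,0,0,3]]}}

```text
time_s: 13.62
tcp_pos: [0.6178, -0.1334, 0.2906]
ee_rot: [[0.997, -0.072, 0.005], [-0.072, -0.997, -0.003], [0.005, 0.002, -1.0]]
wrist_force: [4.9, -4.1, 2.2]
gripper_width: 0.126
gripper_force: 30.0
```

Run:
```python
from h import *
s=r.sense();p=s['tcp_pos'];print(np.arctan2(p[2]-.109,.28-(p[1]+.1976)),s['gripper_force'],s['time_s'])
print(r.finish_job())
```

```text
0.6995014566689179 30.009349286556244 13.6167
the job is handed in; nothing more can be done
None
```

Job handed in at 13.6 s with no verdict returned: the knob was set on its long index mark, and the lid was raised to about 0.93 rad, then eased back and held by its handle at about 0.70 rad (from the arm's position; a rougher camera check on a lid corner read about 0.1 rad lower), with the bystanders unmoved in the pictures.

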